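Set a pinion shaft up on V-blocks for a runout check

ROBOT

A 6-joint arm with a two-finger parallel gripper is mounted at the origin on the work surface. World frame = base frame: x ahead of the robot, y to its left, z up, the work surface at z = 0. Lengths are in mm, angles in rad, forces in N, time in s.
With the tool pointing down it reaches from about 250 to 800 mm from the base axis. Payload 3.9 kg.
Tool frame: the origin (TCP) lies at the very end of the fingers, on their centre line; the grasp point (between the pads) lies 19 mm behind it; z points along the fingers, y is the line along which they close (so a half turn about z gives the same grasp; the last joint's range is limited). The gripper opens to 85 mm and grips with 20 to 120 N. Pads are 22 mm wide; open, the fingers measure 114 mm over their backs; the gripper's body (76 mm by 85 mm) begins 54 mm behind the grasp point. The pads swing forward as they close: fully open they stand 13 mm farther back than shut.
Start: joints at [1.345, 0.26, -0.138, 1.173, 0, 1.571], TCP at [117.536, 511.664, 199.804] pointing down, gripper open.
Joint ranges: [-2.78, 2.78], [-0.83, 1.72], [-1.28, 1.37], [-1.9, 2.12], [-1.57, 1.48], [-3.14, 3.14]. Speed limits (rad/s): [2.57, 2.57, 3.14, 3.14, 3.14, 3.14].

INTERFACE

Orientations are given as a unit quaternion [w, x, y, z].
In Python, from plant import ctrl, optics gives the robot as it stands.
- The arm moves only by the shell command python3 -m jog 'ROWS' [FORCE]. ROWS is JSON, a list of rows, each a list of 3 entries, a list of its own where there are three numbers: the finger opening in cm, from 0 to 8.54, then the shift along the world's x, y, z in cm, then the turn about the world's z in degrees. A call has 1 to 5 rows; each row is the pose to reach, as a shift and turn from the pose commanded when the call began; what a row does not reach only later rows make up. A row lasts 1/12 s, in which the tool goes at most 41.7 mm and 7.16 degrees, less where a joint would pass 70% of its speed; a pose out of reach is approached as far as the arm can. A call with a gripper value outside its range is refused whole. The fingers move at their own pace and stop on an object; FORCE is the grip in N (left out, the last holds). Time passes only in rows, so rows that repeat a pose let the fingers close. It gives the time, the measured TCP pose, the force, the opening and the grip force at its end, in the units of the state.
- ctrl.observe(): the state, without advancing time (a new reading comes with each control period).
- optics.camera(name): name is "side" or "top" or "wrist"; returns a dict with "pixels" (384x512x3 uint8, red, green, blue), "vfov" (degrees; the focal length in pixels is half the picture's height over the tangent of half this angle, whatever the lens; pixels are square), "cx", "cy" (the principal point, pixels), "T" (4x4, takes a point from camera to world coordinates). Camera axes: x right, y up, looking along -z (the intrinsics and any distortion apply to the point x, -y, -z); pixel columns grow to the right and rows downward; lengths in mm; the calibration is good to about 2 mm. A picture is of the moment at which its call begins. There is no depth.
- ctrl.close_job(): hands the job in; it is judged then, once.
The state is a dict: "time": time; "joint_positions": joint angles; "dq": joint speeds; "effort": joint torques, N m; "position": TCP position; "tcp_rot": TCP orientation; "force": force on the tool from outside, world axes, zero at the start; "torque": the same for the moment, N m; "opening": finger opening in mm; "finger_force": force on a finger pad.
Only numpy, scipy, OpenCV 4.12 (cv2) and the standard library are available. Lean on these libraries where they do the work, as an engineer would, in place of code of your own. Each camera call takes 0.05 s, during which the arm holds its last target. There are 200 camera calls.

TASK

Set the stepped pinion shaft up for a runout check on the measuring bed, squarely along the bed's slot, with its gear straight in front of the dial gauge and its thick end to the left (seen from the robot): stand one V-block on the bed under the middle of the thick bearing journal, lay the packing block flat on the bed under the middle of the thin journal's place, stand the other V-block on top of the packing so that the shaft lies level, then lay the shaft gently into both. Last, stand the end stop on the bed over the slot, to the left of the shaft, with its anvil facing the end of the thick journal and within a few millimetres of it. Leave the dial gauge, oil bottle, setting ring and caliper alone.

Things in the scene. Friction and masses are not known exactly. Their poses are not given: they have to be found in the camera images.
- bed: Measuring bed, fixed: cream casting 240 x 380 mm; along its front two ground steel ways with a 12 mm slot between them. Origin: on the table, under the slot's middle. x across the slot, away from the robot; y along the slot, to the left. The ways' flat top is 40 mm above the table, from x -50 to 50 mm, y -190 to 190 mm.
- dial_gauge: Dial gauge, white upturned face 43 mm across, fixed on the rear of the bed, at bed y -40 to 40 mm. Origin: tip of its level plunger, 75 mm behind the slot's middle line and 37.8 mm above the ways. Axes as the bed's. In place, the gear is straight in front of the tip, the shaft's axis over the slot at the tip's height, one journal centre 49 mm to its left (+y), one 49 mm to its right.
- shaft_c (a point): Pinion shaft, 0.67 kg, level in a fixed grey cradle (41 mm high; axis 45 mm up; lift straight up). Point: gear's centre. y axis: along the shaft to the thick end. Along y in mm: gear, 44 across, -14 to 14 (grip it across the shaft); collar 36 across to 24; thick journal 28 across, 24 to end face 74. Other side: collar 20 across to -24; thin journal 14 across -24 to -74; stub 10 across to -92.
- v_block_a_c (a point): One of a matched, interchangeable pair of steel V-blocks, 0.41 kg: 56 (x) x 30 (y) x 40 mm (z), with a 90 degree V in its top, 44 mm wide at the mouth, its bottom 18 mm above the underside, running along y. Point: 20 mm above the middle of its underside. Grip it across its 30 mm (y), low down. In place the V runs along the slot.
- v_block_b_c (a point): The other of a matched, interchangeable pair of steel V-blocks, 0.41 kg: 56 (x) x 30 (y) x 40 mm (z), with a 90 degree V in its top, 44 mm wide at the mouth, its bottom 18 mm above the underside, running along y. Point: 20 mm above the middle of its underside. Grip it across its 30 mm (y), low down. In place the V runs along the slot.
- packing_c (a point): Packing block: flat ground steel slab 64 (x) x 40 (y) x 10 mm (z), 0.2 kg, lying on the table. Point: its centre, 5 mm up. On the bed its long side (x) bridges the slot. It makes up for the thin journal, which sinks 10 mm deeper into its V than the thick one.
- end_stop_c (a point): End stop, 0.5 kg: dark steel foot 50 (x) x 44 (y) x 12 mm, column 30 (x) x 26 (y) mm up to 60 mm (grip it across x). A bright round anvil, 24 mm across, points to its -y: flat face 27 mm from the column's middle, 37.8 mm up. A nut sticks out 19 mm to +y. Point: column's middle, 30 mm up. In place, x lies across the slot and the anvil points right, at the shaft.
- oil_bottle: White plastic oil bottle with a black cap, 52 mm across, 130 mm high. Origin: centre of its underside. A bystander, to be left where it is.
- setting_ring: Steel setting ring 72 mm across, bore 32 mm, 22 mm high. Origin: centre of its underside. A bystander, to be left where it is.
- caliper: Digital caliper 210 mm long, lying on the table, up to 12 mm high. Origin: under the middle of its beam. A bystander, to be left where it is.
There are look-alikes about, which are no part of the job. Leave any orange look-alike of the part that bears shaft_c alone.

How it is judged (in metres and radians):
At the end, for the whole second after the job is handed in: Packing, V-blocks, shaft and stop placed as asked, each within 12 mm (V-block to packing 12 mm) and 0.2 rad (shaft 0.12), standing flat; shaft on both blocks, level within 0.045 rad, axis within 5 mm of the tip's height; anvil at most 18 mm from the thick end; all released, at rest (((x of v_block_a_c in the frame of dial_gauge between -0.087 and -0.063 m and y of v_block_a_c in the frame of dial_gauge between 0.037 and 0.061 m and z of v_block_a_c in the frame of dial_gauge between -0.0208 and -0.0148 m and x of v_block_b_c in the frame of dial_gauge between -0.087 and -0.063 m and y of v_block_b_c in the frame of dial_gauge between -0.061 and -0.037 m and z of v_block_b_c in the frame of dial_gauge between -0.0108 and -0.0048 m and horizontal distance between v_block_b_c and packing_c below 0.012 m and y of v_block_a_c in the frame of shaft_c between 0.037 and 0.061 m and y of v_block_b_c in the frame of shaft_c between -0.061 and -0.037 m and contact force between shaft and v_block_a above 0.5 N and contact force between shaft and v_block_b above 0.5 N) or (x of v_block_b_c in the frame of dial_gauge between -0.087 and -0.063 m and y of v_block_b_c in the frame of dial_gauge between 0.037 and 0.061 m and z of v_block_b_c in the frame of dial_gauge between -0.0208 and -0.0148 m and x of v_block_a_c in the frame of dial_gauge between -0.087 and -0.063 m and y of v_block_a_c in the frame of dial_gauge between -0.061 and -0.037 m and z of v_block_a_c in the frame of dial_gauge between -0.0108 and -0.0048 m and horizontal distance between v_block_a_c and packing_c below 0.012 m and y of v_block_b_c in the frame of shaft_c between 0.037 and 0.061 m and y of v_block_a_c in the frame of shaft_c between -0.061 and -0.037 m and contact force between shaft and v_block_a above 0.5 N and contact force between shaft and v_block_b above 0.5 N)) and x of packing_c in the frame of dial_gauge between -0.087 and -0.063 m and y of packing_c in the frame of dial_gauge between -0.061 and -0.037 m and z of packing_c in the frame of dial_gauge between -0.0358 and -0.0298 m and x of shaft_c in the frame of dial_gauge between -0.087 and -0.063 m and y of shaft_c in the frame of dial_gauge between -0.012 and 0.012 m and z of shaft_c in the frame of dial_gauge between -0.005 and 0.005 m and angle between shaft_c's own y axis and vertical between 1.5258 and 1.6158 rad and angle between the y axis of shaft_c and the y axis of dial_gauge, either way round below 0.12 rad and x of end_stop_c in the frame of dial_gauge between -0.087 and -0.063 m and z of end_stop_c in the frame of dial_gauge between -0.0108 and -0.0048 m and y of end_stop_c in the frame of shaft_c between 0.099 and 0.119 m and y of end_stop_c in the frame of dial_gauge above 0.08 m and y of shaft_c in the frame of end_stop_c below -0.08 m and angle between each of v_block_a_c, v_block_b_c, packing_c, end_stop_c's own z axis and vertical below 0.06 rad and angle between the y axis of each of v_block_a_c, v_block_b_c, packing_c, end_stop_c and the y axis of dial_gauge, either way round below 0.2 rad and linear speed of each of v_block_a, v_block_b, packing, end_stop, shaft below 0.02 m/s); the robot touches nothing.
It fails at once if the shaft is dropped or rammed into a V-block (over 120 N) (contact force between shaft and v_block_a above 120 N or contact force between shaft and v_block_b above 120 N).
It fails at once if the dial gauge is knocked (over 10 N) (contact force between anything else and dial_gauge above 10 N).
It fails at once if the oil bottle, setting ring or caliper is moved by more than 25 mm (distance of any of oil_bottle, setting_ring, caliper from where it was at the start of the episode above 0.025 m).
It also fails if it takes over 122 s, if anything falls off the work surface, if the arm or the gripper's body presses on something with over 40 N, if the wrist force passes 120 N, or if a joint passes its speed limit or range.

## Working session

There is one attempt and no reset: what is moved stays moved. The work goes in short steps, Python scripts to look and compute and a shell command to move; the robot and the scene stay as the last step left them, time stands still between calls to the robot, and variables do not carry over. Pictures are saved under pics/ and viewed, at most 14 in all, crops included, and the job is handed in when it is done.

```bash
ls; mkdir -p pics; python3 - <<'E'
from plant import ctrl, optics
import cv2,numpy as np
for n in ["side","top","wrist"]:
    c=optics.camera(n); cv2.imwrite(f"pics/{n}0.png",cv2.cvtColor(c["pixels"],cv2.COLOR_RGB2BGR))
    print(n,c["vfov"],c["cx"],c["cy"],np.round(c["T"],3).tolist(),[k for k in c])
s=ctrl.observe();print(s)
E
```

```text
pics
side 44.09861673998345 259.15963188955254 184.73895154346548 [[0.947, 0.208, -0.247, 105.49], [-0.322, 0.564, -0.76, -1216.473], [-0.019, 0.799, 0.601, 1042.364], [0.0, 0.0, 0.0, 1.0]] ['pixels', 'vfov', 'cx', 'cy', 'T']
top 57.597614127731596 251.50642486248486 185.09460067706627 [[0.009, 0.98, -0.196, 296.626], [-1.0, 0.014, 0.023, 6.299], [0.026, 0.196, 0.98, 1038.001], [0.0, 0.0, 0.0, 1.0]] ['pixels', 'vfov', 'cx', 'cy', 'T']
wrist 58.21715911586469 256.602940278575 184.193709390795 [[0.223, -0.93, -0.293, 42.499], [0.975, 0.213, 0.068, 527.628], [-0.001, -0.301, 0.954, 373.437], [0.0, 0.0, 0.0, 1.0]] ['pixels', 'vfov', 'cx', 'cy', 'T']
{'time': 0.15, 'joint_positions': array([ 1.34499300e+00,  2.60570302e-01, -1.39068600e-01,  1.17273078e+00,
        3.84948159e-05,  1.57081640e+00]), 'dq': array([-0.00073527, -0.0019953 ,  0.00543141, -0.00160023,  0.000316  ,
        0.00035918]), 'effort': array([-8.07294819e-04, -4.06007230e+01,  2.54165679e+01,  1.26828210e-02,
       -8.45587169e-05,  5.66065861e-08]), 'position': array([117.39800044, 511.10665297, 199.13824596]), 'tcp_rot': array([-1.07745582e-04,  1.12671914e-01,  9.93631934e-01, -7.79500878e-04]), 'force': array([0.20862053, 0.74970141, 0.41304994]), 'torque': array([ 0.06703867,  0.04323656, -0.0215349 ]), 'finger_force': 0.0, 'opening': 85.6242025443736}
```

View pics/top0.png

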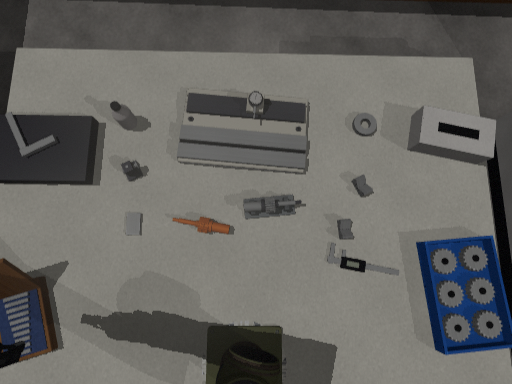

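View pics/side0.png

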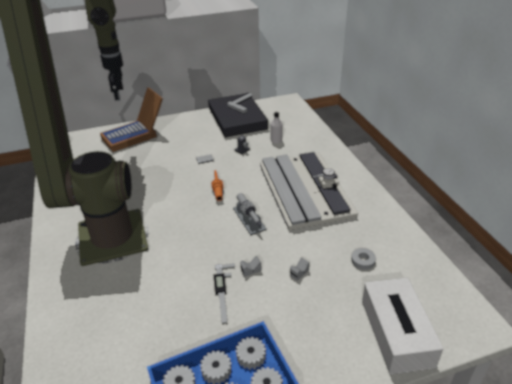

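View pics/wrist0.png

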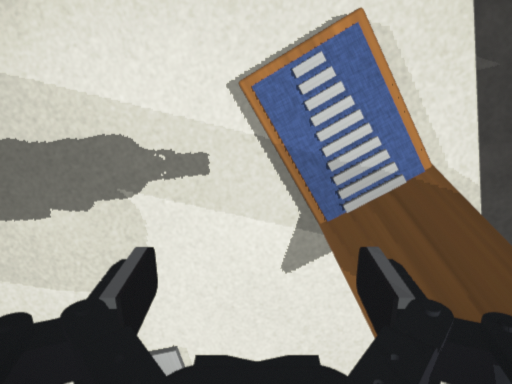

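```bash
cat > h.py <<'E'
from plant import ctrl, optics
import cv2, numpy as np
def shot(name, fn=None):
    c=optics.camera(name)
    if fn: cv2.imwrite(f"pics/{fn}.png",cv2.cvtColor(c["pixels"],cv2.COLOR_RGB2BGR)); np.savez(f"pics/{fn}.npz",**c)
    return c
def load(fn): return dict(np.load(f"pics/{fn}.npz"))
def ray(c,u,v):
    f=192/np.tan(np.radians(c["vfov"])/2)
    d=np.array([(u-c["cx"])/f,-(v-c["cy"])/f,-1.0]); T=c["T"]
    return T[:3,3],T[:3,:3]@d
def onz(c,u,v,z):
    o,d=ray(c,u,v); return o+d*(z-o[2])/d[2]
def pix(c,p):
    f=192/np.tan(np.radians(c["vfov"])/2); T=c["T"]
    q=T[:3,:3].T@(np.array(p)-T[:3,3]); return c["cx"]+f*q[0]/-q[2], c["cy"]-f*q[1]/-q[2]
def pose():
    s=ctrl.observe(); w,x,y,z=s["tcp_rot"]
    yaw=np.degrees(np.arctan2(1-2*(x*x+z*z),2*(x*y-w*z)))
    return s["position"],yaw,s
def go(x,y,z=None,line=None):
    """shift (cm) and turn (deg) to tcp x,y,z mm with closing line at angle `line` deg"""
    p,yaw,s=pose(); t=0 if line is None else (line-yaw+90)%180-90
    print("t=%.1f at"%s["time"],np.round(p,1),"yaw %.1f"%yaw,"F",np.round(s["force"],1),"open %.1f ff %.1f"%(s["opening"],s["finger_force"]),"q6 %.2f"%s["joint_positions"][5])
    print("  shift cm",np.round((np.array([x,y,p[2] if z is None else z])-p)/10,2),"turn %.1f"%t)
E
python3 - <<'E'
from h import *
c=shot("top","top1")
for n,u,v,z in [("shaft",272,206,45),("vA",362,186,30),("vB",345,229,30),("pack",134,223,10),("stop",132,170,40),("bedL",180,161,40),("bedR",306,171,40),("slotL",180,142,40),("slotR",306,151,40),("tip",261,119,78),("bottle",122,112,60),("ring",365,124,22),("cal",363,266,8),("orange",205,225,20)]:
    print(n,np.round(onz(c,u,v,z)))
E
```

```text
shaft [435. -77.  45.]
vA [ 501. -346.   30.]
vB [ 373. -289.   30.]
pack [385. 323.  10.]
stop [537. 331.  40.]
bedL [566. 193.  40.]
bedR [ 541. -178.   40.]
slotL [624. 196.  40.]
slotR [ 603. -179.   40.]
tip [686. -42.  78.]
bottle [707. 367.  60.]
ring [ 699. -368.   22.]
cal [ 269. -344.    8.]
orange [381. 116.  20.]
```

```bash
python3 -m jog '[[8.5,[3.5,-4,1.5],2],[8.5,[7,-8,3],4],[8.5,[10,-12,4.5],6],[8.5,[12,-14,5],8],[8.5,[12,-14,5],10]]'; python3 -m jog '[[8.5,[2.5,-3,0],0],[8.5,[5,-6,0],0],[8.5,[7.5,-9,0],0],[8.5,[10,-12,0],0],[8.5,[12,-14,0],0]]'; python3 -m jog '[[8.5,[2.5,-3,0],0],[8.5,[5,-6,0],0],[8.5,[7.5,-9,0],0],[8.5,[10,-12,0],0],[8.5,[12,-14,0],0]]'; python3 - <<'E'
from h import *
go(560,0,250,86.8)
E
```

```text
time: 0.62
position: [239.1, 369.0, 250.8]
tcp_rot: [0.001, 0.026, 1.0, -0.0]
force: [0.6, 0.3, 0.1]
opening: 85.2
finger_force: 0.0
time: 1.03
position: [358.5, 229.0, 249.9]
tcp_rot: [0.0, 0.026, 1.0, -0.0]
force: [0.0, 0.4, 0.6]
opening: 84.9
finger_force: 0.0
time: 1.45
position: [478.8, 88.9, 249.7]
tcp_rot: [0.0, 0.027, 1.0, -0.0]
force: [0.4, 0.5, 0.7]
opening: 84.8
finger_force: 0.0
t=1.4 at [478.8  88.9 249.7] yaw 86.9 F [0.4 0.5 0.7] open 84.8 ff 0.0 q6 0.24
  shift cm [ 8.12 -8.89  0.03] turn -0.1
```

```bash
python3 -m jog '[[8.5,[3,-3,2],0],[8.5,[6,-6,4],0],[8.5,[8,-9,5],0],[8.5,[8,-9,5],0]]'; python3 - <<'E'
from h import *
shot("wrist","bed")
E
```

```text
time: 1.78
position: [562.1, -3.0, 301.0]
tcp_rot: [0.003, 0.028, 1.0, -0.001]
force: [0.8, 0.1, -0.4]
opening: 85.2
finger_force: 0.0
```

View pics/bed.png

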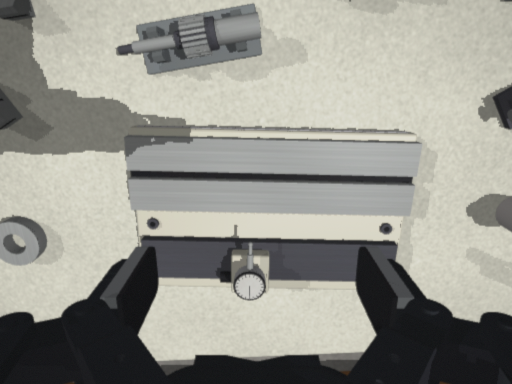

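```bash
python3 - <<'E'
from h import *
c=load("bed"); im=c["pixels"]; g=im.mean(2); sat=im.max(2).astype(int)-im.min(2)
# slot along columns
P=[]
for u in range(150,400,10):
    col=g[168:192,u]; w=np.clip(col.max()*0.6-col,0,None); P.append((u,168+(w*np.arange(24)).sum()/w.sum()))
P=np.array(P); W=np.array([onz(c,u,v,40) for u,v in P]); k=np.polyfit(W[:,1],W[:,0],1)
print("slot x=%.4f*y+%.1f"%tuple(k),"res",np.abs(np.polyval(k,W[:,1])-W[:,0]).max(),"axis y line deg",90-np.degrees(np.arctan(k[0])))
for v in (160,200): # end edges on each way
    r=g[v]; print(v,[int(x) for x in r[110:145]],[int(x) for x in r[400:435]])
crop=cv2.resize(im[200:310,200:300],None,fx=5,fy=5,interpolation=cv2.INTER_CUBIC)
crop2=cv2.resize(im[0:100,90:290],None,fx=4,fy=4,interpolation=cv2.INTER_CUBIC)
cv2.imwrite("pics/tip.png",cv2.cvtColor(crop,cv2.COLOR_RGB2BGR)); cv2.imwrite("pics/sh.png",cv2.cvtColor(crop2,cv2.COLOR_RGB2BGR))
E
```

```text
slot x=0.0791*y+614.1 res 0.16550739217882438 axis y line deg 85.47570580004454
160 [205, 206, 205, 203, 202, 205, 207, 205, 201, 202, 207, 210, 209, 208, 201, 166, 157, 158, 159, 158, 158, 158, 158, 159, 158, 158, 158, 158, 158, 158, 158, 157, 158, 156, 157] [173, 173, 173, 173, 173, 173, 173, 173, 172, 173, 173, 173, 172, 173, 172, 173, 173, 172, 173, 176, 181, 183, 185, 185, 183, 180, 181, 186, 187, 186, 184, 182, 182, 183, 184]
200 [203, 203, 205, 203, 204, 206, 205, 206, 207, 205, 203, 205, 209, 212, 211, 208, 205, 201, 194, 189, 165, 159, 158, 158, 157, 158, 157, 157, 157, 157, 157, 157, 156, 157, 157] [168, 167, 167, 167, 167, 166, 167, 166, 166, 166, 166, 166, 170, 178, 180, 181, 184, 185, 184, 183, 183, 179, 175, 174, 176, 178, 178, 176, 177, 193, 200, 202, 201, 199, 198]
```

View pics/tip.png

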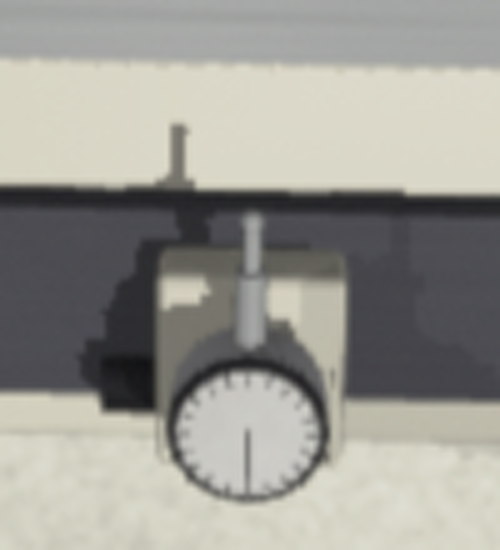

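View pics/sh.png

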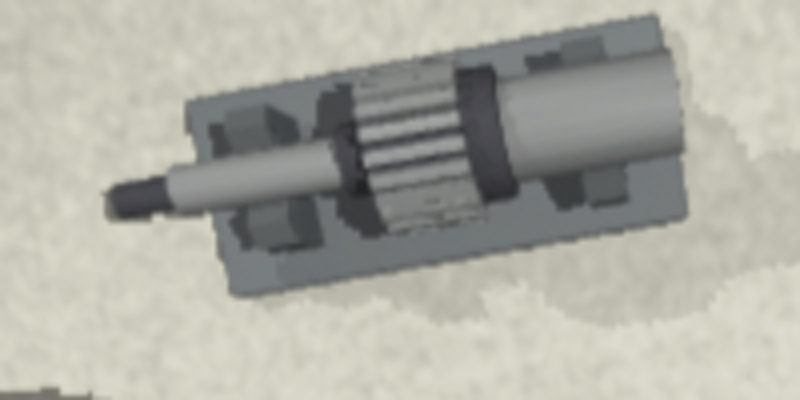

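```bash
python3 - <<'E'
from h import *
c=load("bed")
tip=onz(c,250.4,242.2,77.8); a=np.radians(85.48); by=np.array([np.cos(a),np.sin(a)]); bx=np.array([np.sin(a),-np.cos(a)])
print("tip",tip, "dist to slot", tip[0]-(0.0791*tip[1]+614.1))
for u,v in [(125,160),(129.5,200),(419.5,160),(412.5,200)]:
    print("way end",np.round(onz(c,u,v,40),1))
A=tip[:2]-75*bx
for n,k in [("gear",0),("thick",49),("thin",-49),("stop",109)]: print(n,np.round(A+k*by,1))
e=onz(c,260.8,25,45);s=onz(c,116.8,50.8,45); d=(e-s)[:2]; L=np.hypot(*d); print("shaft L",L,"angle",np.degrees(np.arctan2(d[1],d[0])),"gear c",np.round(e[:2]-74*d/L,1), np.round(s[:2]+92*d/L,1), onz(c,195,36.3,45))
go(385,323,250,None)
E
```

```text
tip [689.35451249 -19.19229456  77.8       ] dist to slot 76.7726229891789
way end [ 581.8 -176.3   40. ]
way end [ 637.  -179.7   40. ]
way end [602.8 204.8  40. ]
way end [657.9 200.3  40. ]
gear [614.6 -13.3]
thick [618.4  35.6]
thin [610.7 -62.1]
stop [623.2  95.4]
shaft L 169.99659988168614 angle 96.1230732731308 gear c [440.2 -65.8] [440.6 -69.8] [439.9781992  -68.49929486  45.        ]
t=1.8 at [560.6  -1.7 300.3] yaw 86.8 F [1.  0.3 0.1] open 84.7 ff 0.0 q6 0.05
  shift cm [-17.56  32.47  -5.03] turn 0.0
```

```bash
python3 -m jog '[[8.5,[-1.2,4,0],0],[8.5,[-2.4,8,0],0],[8.5,[-3.6,12,0],0],[8.5,[-4.8,16,0],0],[8.5,[-5,16.5,0],0]]'; python3 -m jog '[[8.5,[-1.2,4,0],0],[8.5,[-2.4,8,0],0],[8.5,[-3.6,12,0],0],[8.5,[-5,16,0],0],[8.5,[-5,16,0],0]]'; python3 -m jog '[[8.5,[0,0,0],0],[8.5,[0,0,0],0]]' >/dev/null; python3 - <<'E'
from h import *
shot("wrist","left"); go(385,323,30)
E
```

```text
time: 2.25
position: [504.2, 172.5, 299.2]
tcp_rot: [-0.001, 0.022, 1.0, 0.001]
force: [0.4, -0.0, 0.5]
opening: 85.0
finger_force: 0.0
time: 2.67
position: [453.8, 333.0, 298.7]
tcp_rot: [-0.001, 0.021, 1.0, 0.001]
force: [0.5, 1.1, 0.0]
opening: 85.0
finger_force: 0.0
t=2.9 at [457.1 325.7 299.6] yaw 87.1 F [ 0.3 -0.8  0.2] open 85.2 ff 0.0 q6 0.67
  shift cm [ -7.21  -0.27 -26.96] turn 0.0
```

View pics/left.png

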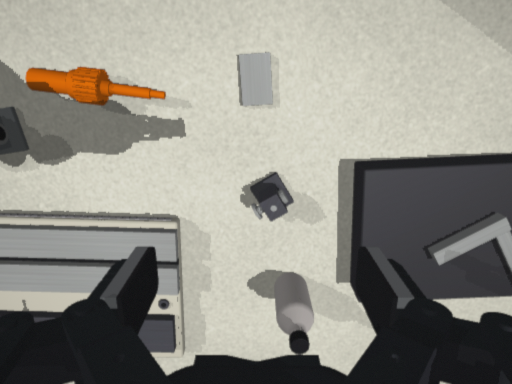

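```bash
python3 - <<'E'
from h import *
c=load("left"); im=c["pixels"]; g=cv2.cvtColor(im,cv2.COLOR_RGB2GRAY)
roi=np.zeros_like(g); roi[42:118,225:285]=1
m=((g<185)&(roi>0)).astype(np.uint8); m=cv2.morphologyEx(m,cv2.MORPH_OPEN,np.ones((3,3)))
ct=max(cv2.findContours(m,0,2)[0],key=cv2.contourArea)
W=np.array([onz(c,u,v,10)[:2] for u,v in ct[:,0]],np.float32); print(cv2.minAreaRect(W)); 
for x in cv2.boxPoints(cv2.minAreaRect(W)): print(np.round(x,1))
print(sorted(set(g[75,230:280:3])))
crop=cv2.resize(im[150:240,220:320],None,fx=6,fy=6,interpolation=cv2.INTER_CUBIC); cv2.imwrite("pics/stop.png",cv2.cvtColor(crop,cv2.COLOR_RGB2BGR))
E
```

```text
((386.1988525390625, 326.857177734375), (44.8509521484375, 68.03773498535156), 89.97370910644531)
[352.2 304.4]
[420.2 304.4]
[420.2 349.3]
[352.2 349.3]
[np.uint8(119), np.uint8(160), np.uint8(161), np.uint8(162), np.uint8(163), np.uint8(165), np.uint8(167), np.uint8(184), np.uint8(191), np.uint8(195), np.uint8(205), np.uint8(206), np.uint8(213)]
```

View pics/stop.png

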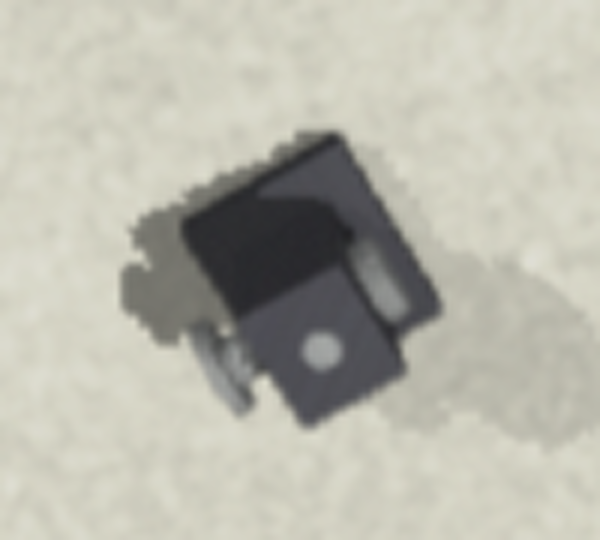

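```bash
python3 - <<'E'
from h import *
c=load("left"); P=lambda u,v,z: onz(c,220+u/6,150+v/6,z)
t=P(322,352,60); L=P(212,378,37.8); R=P(388,278,37.8)
print("top",t,"left disc outer",L, np.hypot(*(L-t)[:2]),"right",R,np.hypot(*(R-t)[:2]))
for u,v in [(238,320),(345,265),(405,370),(308,427)]: print("top corner",np.round(P(u,v,60),1))
for u,v in [(185,225),(335,135),(440,305)]: print("foot",np.round(P(u,v,12),1))
E
```

```text
top [544.16533897 343.05540113  60.        ] left disc outer [558.08310074 318.63442152  37.8       ] 28.10851005630682 right [535.9756726  359.11578579  37.8       ] 18.027939174207773
top corner [536.  325.4  60. ]
top corner [524.7 348.6  60. ]
top corner [549.2 360.7  60. ]
top corner [561.5 339.4  60. ]
foot [529.7 313.6  12. ]
foot [509.5 349.5  12. ]
foot [552.6 373.   12. ]
```

```bash
python3 -m jog '[[6,[-4,0.2,0],1.5],[6,[-7.1,0.2,-3],3],[6,[-7.1,0.2,-7],3],[6,[-7.1,0.2,-11],3],[6,[-7.1,0.2,-15],3]]' 60; python3 -m jog '[[6,[0,0,-4],0],[6,[0,0,-8],0],[6,[0,0,-11],0],[6,[0,0,-11],0]]' >/dev/null; python3 - <<'E'
from h import *
c=shot("wrist","p2"); go(386,328,3,90)
cv2.imwrite("pics/p2.png",cv2.cvtColor(c["pixels"],cv2.COLOR_RGB2BGR))
E
```

```text
time: 3.3
position: [386.8, 327.1, 149.3]
tcp_rot: [0.001, 0.001, 1.0, 0.001]
force: [0.6, 1.0, 0.8]
opening: 59.8
finger_force: 0.0
t=3.7 at [384.3 324.8  37.4] yaw 89.9 F [-1.3  0.3  0.2] open 60.0 ff 0.0 q6 0.70
  shift cm [ 0.17  0.32 -3.44] turn 0.1
```

View pics/p2.png

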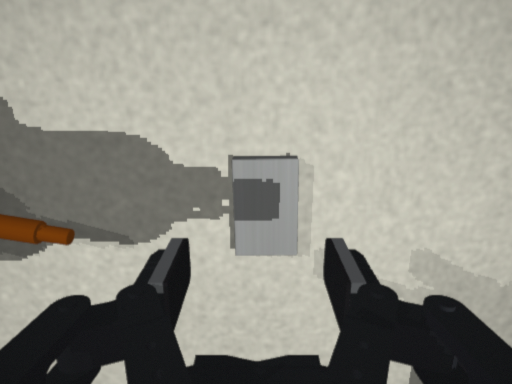

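```bash
python3 - <<'E'
from h import *
c=load("p2")
for u,v in [(234,158),(298,158),(298,255),(236,255),(266,206)]: print(np.round(onz(c,u,v,10),1))
p=onz(c,266,206.5,10); go(p[0],p[1],3,90)
E
```

```text
[352.2 308.8  10. ]
[352.2 346.6  10. ]
[416.1 348.8  10. ]
[416.2 308.8  10. ]
[382.4 327.9  10. ]
t=3.7 at [384.3 324.8  37.4] yaw 89.9 F [-1.3  0.3  0.2] open 60.0 ff 0.0 q6 0.70
  shift cm [-0.15  0.31 -3.44] turn 0.1
```

```bash
python3 -m jog '[[6,[0,0,0],0],[6,[0,0.1,-1],0],[6,[0,0.1,-2],0],[6,[0,0.1,-2.5],0],[6,[0,0.1,-2.5],0]]';  python3 - <<'E'
from h import *
go(384.2,328.2,3,90)
E
```

```text
time: 4.1
position: [387.1, 329.9, 15.2]
tcp_rot: [0.0, -0.0, 1.0, 0.0]
force: [-0.1, 0.2, 0.0]
opening: 59.7
finger_force: 0.0
t=4.1 at [387.1 329.9  15.2] yaw 90.1 F [-0.1  0.2  0. ] open 59.7 ff 0.0 q6 0.71
  shift cm [-0.29 -0.17 -1.22] turn -0.1
```

```bash
python3 -m jog '[[6,[-0.2,-0.1,-0.6],0],[6,[-0.2,-0.1,-1.2],0],[6,[-0.2,-0.1,-1.2],0],[6,[-0.2,-0.1,-1.2],0],[4.5,[-0.2,-0.1,-1.2],0]]'; python3 -m jog '[[3.5,[0,0,0],0],[3,[0,0,0],0],[3,[0,0,0],0],[3,[0,0,0],0],[3,[0,0,0],0]]'; python3 -m jog '[[3,[0,0,0.5],0],[3,[0,0,2],0],[3,[0,0,4],0],[3,[0,0,4],0]]'; python3 - <<'E'
from h import *
go(384.2,328.2,3,90)
E
```

```text
time: 4.52
position: [384.6, 328.8, 2.9]
tcp_rot: [0.0, -0.001, 1.0, 0.0]
force: [0.3, 0.2, -0.1]
opening: 49.4
finger_force: 0.0
time: 4.93
position: [384.6, 328.7, 2.9]
tcp_rot: [0.0, -0.001, 1.0, 0.0]
force: [0.4, 0.2, 0.1]
opening: 29.9
finger_force: 0.0
time: 5.27
position: [386.6, 330.4, 46.1]
tcp_rot: [0.002, -0.001, 1.0, 0.002]
force: [1.1, -0.0, -0.2]
opening: 29.8
finger_force: 0.0
t=5.3 at [386.6 330.4  46.1] yaw 90.1 F [ 1.1 -0.  -0.2] open 29.8 ff 0.0 q6 0.71
  shift cm [-0.24 -0.22 -4.31] turn -0.1
```

```bash
python3 -m jog '[[6,[0,0,0],0],[6,[0,0,0],0],[6,[0,0,0],0]]' >/dev/null; python3 - <<'E'
from h import *
c=shot("wrist","p3"); go(384.2,328.2,3,90)
E
```

```text
t=5.6 at [383.9 328.1  42. ] yaw 90.1 F [ 0.   0.6 -0.1] open 60.2 ff 0.0 q6 0.71
  shift cm [ 0.03  0.01 -3.9 ] turn -0.1
```

View pics/p3.png

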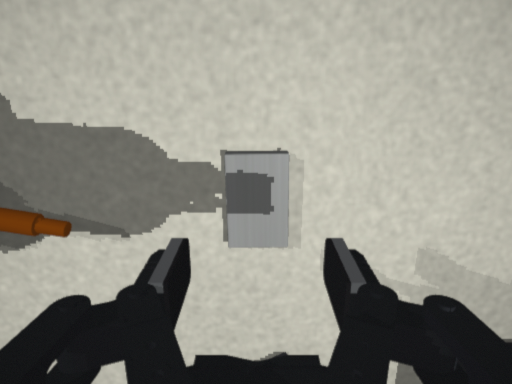

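```bash
python3 -m jog '[[4.8,[0,0,-1.5],0],[4.8,[0,0,-3],0],[4.8,[0,0,-3.9],0],[4.8,[0,0,-3.9],0],[4.8,[0,0,-3.9],0]]' | egrep 'pos|force|open';for i in 1 2; do python3 -m jog '[[4.8,[0,0,-0.1],0],[4.8,[0,0,-0.2],0],[4.8,[0,0,-0.2],0]]' | egrep 'pos|force|open'; done
```

```text
position: [383.8, 328.0, 3.0]
force: [0.3, -0.3, -0.1]
opening: 48.0
finger_force: 0.0
position: [384.9, 329.0, 2.3]
force: [-0.1, -0.0, 0.6]
opening: 48.2
finger_force: 0.0
position: [384.6, 328.7, -0.1]
force: [0.5, 0.0, -0.7]
opening: 48.0
finger_force: 0.0
```

```bash
for i in 1 2; do python3 -m jog '[[4.8,[0,0,-0.1],0],[4.8,[0,0,-0.2],0],[4.8,[0,0,-0.2],0]]' | egrep 'pos|force|open'; done; python3 -m jog '[[3.5,[0,0,0],0],[3,[0,0,0],0],[3,[0,0,0],0],[3,[0,0,0],0]]'|egrep 'pos|force|open'
```

```text
position: [384.4, 328.6, -2.4]
force: [0.1, 0.1, -0.1]
opening: 48.4
finger_force: 0.0
position: [384.4, 328.6, -4.4]
force: [-0.8, -0.2, 0.5]
opening: 48.0
finger_force: 0.0
position: [384.5, 328.7, -4.2]
force: [0.6, 0.4, -0.2]
opening: 29.8
finger_force: 0.0
```

```bash
python3 - <<'E'
from h import *
c=shot("wrist","p4"); t=shot("top","t4"); s=shot("side","s4")
a=c["pixels"][100:380,60:460]; print(pix(t,(384,328,10)),pix(s,(384,328,10)))
u,v=map(int,pix(t,(384,328,10))); b=cv2.resize(t["pixels"][v-45:v+25,u-50:u+50],(400,280),interpolation=2)
u,v=map(int,pix(s,(384,328,10))); d=cv2.resize(s["pixels"][v-45:v+25,u-50:u+50],(400,280),interpolation=2)
o=np.vstack([np.hstack([a,b]),np.hstack([d,d*0])]); cv2.imwrite("pics/m4.png",cv2.cvtColor(o,cv2.COLOR_RGB2BGR)); print(np.round(c["T"],2))
go(384,328,3,90)
E
```

```text
(np.float64(132.34046767054966), np.float64(223.3876665189889)) (np.float64(204.7083870383131), np.float64(158.12622181237123))
[[-0.0000e+00 -9.5000e-01 -3.0000e-01  3.0765e+02]
 [ 1.0000e+00 -0.0000e+00 -0.0000e+00  3.2765e+02]
 [ 0.0000e+00 -3.0000e-01  9.5000e-01  1.7023e+02]
 [ 0.0000e+00  0.0000e+00  0.0000e+00  1.0000e+00]]
t=7.5 at [384.6 328.7  -4.2] yaw 90.1 F [-0.1  0.2 -0.1] open 30.2 ff 0.0 q6 0.71
  shift cm [-0.06 -0.07  0.72] turn -0.1
```

View pics/m4.png

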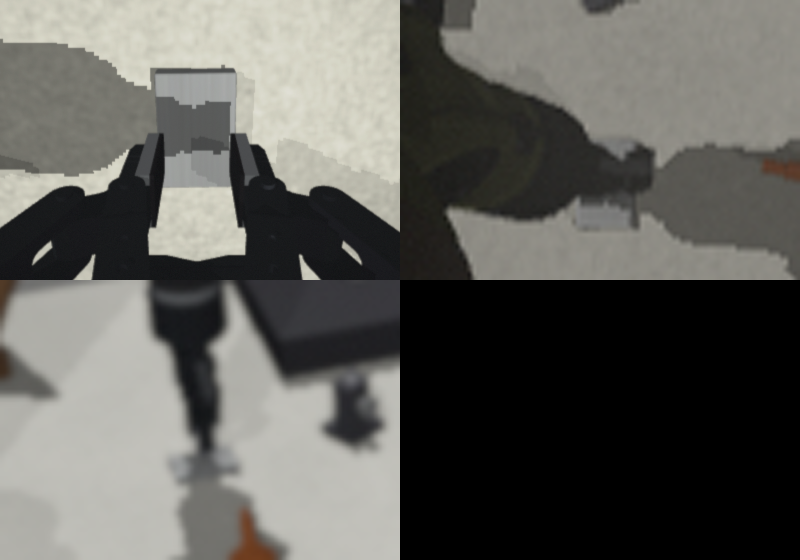

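```bash
python3 -m jog '[[4.8,[0,0,0],0],[4.8,[0,0,0],0],[4.8,[0,0,0],0],[4.8,[0,0,0],0]]' >/dev/null; for i in 1 2 3 4; do python3 -m jog '[[4.8,[0,0,-0.2],0],[4.8,[0,0,-0.4],0],[4.8,[0,0,-0.4],0]]' | egrep 'pos|^force'; done; python3 - <<'E'
from h import *
c=shot("wrist","p5"); go(384,328,3,90)
cv2.imwrite("pics/p5.png",cv2.cvtColor(c["pixels"],cv2.COLOR_RGB2BGR))
E
```

```text
position: [384.2, 328.4, -8.7]
force: [-0.9, 0.5, -0.4]
position: [384.2, 328.4, -12.7]
force: [-0.8, -0.6, -0.1]
position: [384.3, 328.5, -16.6]
force: [-0.5, -0.5, 0.4]
position: [384.3, 328.5, -20.6]
force: [0.2, 0.4, -0.0]
t=8.8 at [384.3 328.5 -20.5] yaw 90.1 F [ 0.8 -0.2  0.5] open 48.0 ff 0.0 q6 0.71
  shift cm [-0.03 -0.05  2.35] turn -0.1
```

View pics/p5.png

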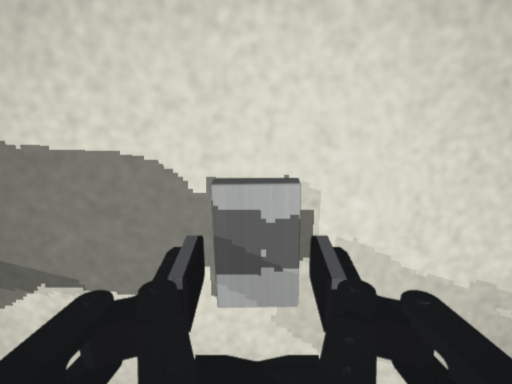

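```bash
python3 -m jog '[[4.8,[0,0,-0.2],0],[4.8,[0,0,-0.4],0],[4.8,[0,0,-0.4],0]]' | egrep 'pos|^force';  python3 -m jog '[[4.8,[0,0,-0.2],0],[4.8,[0,0,-0.4],0],[4.8,[0,0,-0.4],0]]' | egrep 'pos|^force'; python3 -m jog '[[3.5,[0,0,0],0],[3,[0,0,0],0],[3,[0,0,0],0],[3,[0,0,0],0]]'|egrep 'pos|force|open'
```

```text
position: [384.3, 328.5, -24.6]
force: [0.6, 0.3, 0.3]
position: [384.3, 328.5, -28.6]
force: [0.8, -0.5, 0.5]
position: [384.5, 328.6, -28.0]
force: [-1.2, -0.4, 4.6]
opening: 37.8
finger_force: 60.4
```

```bash
python3 -m jog '[[3,[0,0,1],0],[3,[0,0,4],0],[3,[0,0,8],0],[3,[0,0,12],0],[3,[0,0,12],0]]' | egrep 'pos|force|open'; python3 -m jog '[[3,[1.5,-2.6,0],-1],[3,[3.5,-6,0],-2],[3,[5.5,-9.5,0],-3],[3,[7.5,-13,0],-4],[3,[9,-15.6,0],-4.6]]' | egrep 'pos|force|open';  python3 -m jog '[[3,[2,-3.5,0],0],[3,[4,-7,0],0],[3,[6,-10.5,0],0],[3,[8,-14,0],0],[3,[9,-15.6,0],0]]' | egrep 'pos|force|open';python3 -m jog '[[3,[1.5,-2.6,0],0],[3,[3,-5.2,0],0],[3,[4.5,-7.8,0],0],[3,[4.5,-7.8,0],0],[3,[4.5,-7.8,0],0]]' | egrep 'pos|force|open'; python3 - <<'E'
from h import *
c=shot("wrist","p6"); go(609.6,-62,14,85.5)
cv2.imwrite("pics/p6.png",cv2.cvtColor(c["pixels"],cv2.COLOR_RGB2BGR))
E
```

```text
position: [388.8, 332.4, 98.7]
force: [1.3, 0.5, -1.6]
opening: 37.5
finger_force: 61.0
position: [475.3, 170.1, 91.0]
force: [-0.0, -0.4, -2.6]
opening: 37.8
finger_force: 61.0
position: [566.6, 12.3, 90.9]
force: [0.5, 0.4, -1.6]
opening: 37.5
finger_force: 61.1
position: [609.8, -62.7, 90.5]
force: [-1.1, 0.6, -1.9]
opening: 37.6
finger_force: 61.1
t=11.4 at [608.8 -61.6  90.5] yaw 85.4 F [-0.6  0.9 -1.9] open 37.6 ff 61.1 q6 -0.02
  shift cm [ 0.08 -0.04 -7.65] turn 0.1
```

View pics/p6.png

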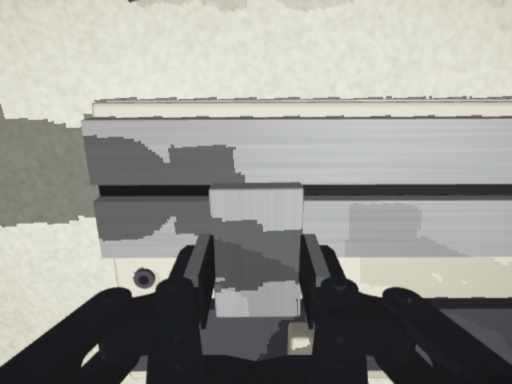

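```bash
python3 -m jog '[[3,[0.1,0,-3],0],[3,[0.1,0,-6],0],[3,[0.1,0,-7.3],0],[3,[0.1,0,-7.5],0],[3,[0.1,0,-7.5],0]]' | egrep 'pos|force|open'; python3 -m jog '[[3,[0,0,-0.1],0],[3,[0,0,-0.2],0],[3,[0,0,-0.2],0]]' | egrep 'pos|force|open'; python3 -m jog '[[3,[0,0,-0.1],0],[3,[0,0,-0.1],0]]' | egrep 'pos|force|open'
```

```text
position: [608.5, -60.0, 15.5]
force: [0.0, 0.9, -2.1]
opening: 37.7
finger_force: 61.1
position: [611.6, -61.2, 16.1]
force: [-0.2, -0.5, -1.9]
opening: 37.6
finger_force: 61.1
position: [611.0, -61.4, 14.5]
force: [0.3, 0.5, -2.0]
opening: 37.6
finger_force: 61.1
```

```bash
python3 -m jog '[[3,[0,0,0],0],[3,[0,0,0],0],[3,[0,0,0],0]]' | egrep 'pos|^force'; python3 -m jog '[[3,[0,0,-0.1],0],[3,[0,0,-0.1],0],[3,[0,0,-0.1],0]]' | egrep 'pos|^force';  python3 -m jog '[[3,[0,0,-0.1],0],[3,[0,0,-0.1],0],[3,[0,0,-0.1],0]]' | egrep 'pos|^force'
```

```text
position: [610.6, -61.4, 13.9]
force: [0.1, 0.1, -2.0]
position: [610.4, -61.4, 12.7]
force: [-0.8, -0.2, -1.2]
position: [610.6, -61.4, 12.1]
force: [-0.2, 0.9, 0.9]
```

```bash
python3 -m jog '[[5.5,[0,0,0],0],[5.5,[0,0,0],0],[5.5,[0,0,0],0],[5.5,[0,0,1],0],[5.5,[0,0,4],0]]' | egrep 'pos|force|open'; python3 -m jog '[[7,[0,0,4],0],[8,[0,0,8],0],[8.5,[0,0,12],0],[8.5,[-2,-3,15],0],[8.5,[-4,-6,18],0]]' | egrep 'pos'; python3 -m jog '[[8.5,[-2,-3,1],0],[8.5,[-4,-6,2],0],[8.5,[-6,-9,3],0],[8.5,[-8,-12,4],0],[8.5,[-10,-15,4],0]]' | egrep 'pos'; python3 -m jog '[[8.5,[-2,-3,0],0],[8.5,[-3.5,-5.5,0],0],[8.5,[-3.5,-5.5,0],0],[8.5,[-3.5,-5.5,0],0]]' | egrep 'pos'; python3 - <<'E'
from h import *
c=shot("wrist","vb"); t=shot("top","t5"); go(440,-320,265)
im=c["pixels"]; g=cv2.cvtColor(im,cv2.COLOR_RGB2GRAY)
m=(g<175).astype(np.uint8); m[235:]=0
m=cv2.morphologyEx(m,cv2.MORPH_OPEN,np.ones((3,3)))
n,l,st,ce=cv2.connectedComponentsWithStats(m)
for i in range(1,n):
    if st[i,4]>150: print(st[i],np.round(ce[i]),np.round(onz(c,*ce[i],20)),im[l==i].mean(0).round())
for p in [(501,-346,30),(373,-289,30),(269,-344,8)]: print(np.round(pix(c,p)))
E
```

```text
position: [606.6, -60.9, 48.4]
force: [-0.0, 0.3, 0.2]
opening: 55.6
finger_force: 0.0
position: [576.0, -114.3, 228.5]
position: [474.8, -266.4, 268.3]
position: [439.2, -320.7, 265.9]
t=14.7 at [ 440.3 -319.2  265.6] yaw 85.5 F [-0.1 -0.6 -0.9] open 85.3 ff 0.0 q6 -0.55
  shift cm [-0.03 -0.08 -0.06] turn 0.0
[    0     0   193   187 24531] [72. 87.] [ 358. -532.   20.] [93. 96. 96.]
[168   0  32  28 379] [185.  10.] [ 288. -388.   20.] [173. 172. 160.]
[  204     0   308   161 18273] [418.  65.] [ 367. -128.   20.] [134. 134. 127.]
[205  22  22  17 201] [216.  29.] [ 310. -357.   20.] [173. 172. 160.]
[327  22  32  16 289] [343.  29.] [ 321. -215.   20.] [173. 172. 159.]
[ 248   54   78   69 3496] [286.  88.] [ 380. -282.   20.] [135. 135. 129.]
[ 210  165   79   55 2488] [247. 192.] [ 505. -339.   20.] [131. 131. 125.]
[ 357  187  155   48 4874] [437. 218.] [561. -93.  20.] [121. 121. 116.]
[241. 192.]
[280.  83.]
[224. -10.]
```

```bash
python3 - <<'E'
from h import *
c=load("vb"); im=c["pixels"].astype(float); r,g,b=im[...,0],im[...,1],im[...,2]
for n,(u,v) in {"vB":(286,88),"vA":(247,192)}.items():
    x0,y0=u-50,v-45
    sub=im[y0:y0+90,x0:x0+100]; q=sub[...,2]/sub[...,0]
    print(n,"ratio hist",np.histogram(q,bins=[0,.88,.9,.92,.94,.96,.98,1,1.02,1.05,1.2])[0])
    m=(q>.97).astype(np.uint8); m=cv2.morphologyEx(m,cv2.MORPH_CLOSE,np.ones((3,3))); m=cv2.morphologyEx(m,cv2.MORPH_OPEN,np.ones((3,3)))
    k,l,st,ce=cv2.connectedComponentsWithStats(m); i=1+np.argmax(st[1:,4]); print(st[i])
    ct=max(cv2.findContours((l==i).astype(np.uint8),0,2)[0],key=cv2.contourArea)
    hull=cv2.approxPolyDP(cv2.convexHull(ct),2,True)[:,0]+[x0,y0]
    print(hull.tolist())
    for z in (0,40): print(z,cv2.minAreaRect(np.array([onz(c,*p,z)[:2] for p in ct[:,0]+[x0,y0]],np.float32)))
print(c["T"][:3,3])
a=[cv2.resize(c["pixels"][v-30:v+30,u-40:u+40],(400,300),interpolation=2) for u,v in((286,88),(247,192))]
cv2.imwrite("pics/vb2.png",cv2.cvtColor(np.hstack(a),cv2.COLOR_RGB2BGR))
E
```

```text
vB ratio hist [   0    0 1036 6456  101   61  116 1230    0    0]
[  27   15   33   53 1336]
[[289, 58], [295, 106], [271, 110], [263, 61]]
0 ((375.57470703125, -288.41021728515625), (60.1253547668457, 33.00605392456055), 5.098779201507568)
40 ((374.375, -290.8545227050781), (54.66209030151367, 30.006986618041992), 5.098820686340332)
vA ratio hist [   0    0 1030 6618   77   55  103 1101   16    0]
[  22   20   43   52 1245]
[[237, 167], [261, 199], [261, 207], [244, 218], [240, 217], [219, 186], [221, 177]]
0 ((512.63330078125, -349.37396240234375), (66.36354064941406, 39.34889602661133), 28.140756607055664)
40 ((498.97979736328125, -346.27880859375), (60.33344268798828, 35.77342987060547), 28.140766143798828)
[ 362.3714999  -315.31043697  440.21361354]
```

```bash
python3 -m jog '[[6,[-3.5,1.5,-2],5],[6,[-6.6,2.8,-5],9.5],[6,[-6.6,2.8,-9],9.5],[6,[-6.6,2.8,-13],9.5],[6,[-6.6,2.8,-16.5],9.5]]' | egrep 'pos'; python3 -m jog '[[6,[0,0,0],0],[6,[0,0,0],0],[6,[0,0,0],0]]' | egrep 'pos'; cat >> h.py <<'E'
def steel(c,u,v,w=60,z=40,row=384):
    x0,y0=max(0,int(u-w)),max(0,int(v-w)); sub=c["pixels"][y0:min(row,int(v+w)),x0:int(u+w)].astype(float)
    m=((sub[...,2]/np.maximum(sub[...,0],1)>.97)&(sub.mean(2)>60)).astype(np.uint8)
    m=cv2.morphologyEx(m,cv2.MORPH_OPEN,np.ones((3,3)))
    k,l,st,ce=cv2.connectedComponentsWithStats(m); i=1+np.argmax(st[1:,4])
    ct=max(cv2.findContours((l==i).astype(np.uint8),0,2)[0],key=cv2.contourArea)[:,0]+[x0,y0]
    print("bbox",st[i]+[x0,y0,0,0,0],"hull",cv2.approxPolyDP(cv2.convexHull(ct),2.5,True)[:,0].tolist())
    R=cv2.minAreaRect(np.array([onz(c,*p,z)[:2] for p in ct],np.float32)); print("rect z=%g"%z,np.round(R[0],1),np.round(R[1],1),round(R[2],1)); return ct
E
python3 - <<'E'
from h import *
c=shot("wrist","vb3"); go(374.4,-290.9,-20,95)
u,v=pix(c,(374.4,-290.9,40)); print(u,v); steel(c,u,v,75,row=232)
E
```

```text
position: [373.8, -289.8, 98.7]
position: [375.9, -292.0, 101.9]
t=15.4 at [ 376.4 -292.7  102.6] yaw 95.0 F [ 0.6 -0.1  0.4] open 60.0 ff 0.0 q6 -0.75
  shift cm [ -0.2    0.18 -12.26] turn -0.0
259.5271902179781 185.31635947295823
bbox [ 240  143   42   76 2999] hull [[279, 143], [280, 217], [242, 218], [240, 145]]
rect z=40 [ 371.7 -290.4] [56.3 28.9] 5.3
```

```bash
python3 -m jog '[[6,[-0.4,0.1,-4],0],[6,[-0.4,0.1,-8],0],[6,[-0.4,0.1,-11],0],[6,[-0.4,0.1,-12.3],0],[6,[-0.4,0.1,-12.3],0]]' | egrep 'pos|force'; python3 -m jog '[[6,[0,0,0],0],[3,[0,0,0],0],[2,[0,0,0],0],[2,[0,0,0],0],[2,[0,0,0],0]]' 80| egrep 'pos|force|open'; python3 -m jog '[[2,[0,0,0],0],[2,[0,0,2],0],[2,[0,0,6],0],[2,[0,0,10],0],[2,[0,0,13],0]]'| egrep 'pos|force|open'; python3 - <<'E'
from h import *
go(617.3,35.6,92,85.5)
E
```

```text
position: [370.1, -290.4, -23.7]
force: [-1.0, 0.0, 1.1]
finger_force: 0.0
position: [371.9, -291.6, -20.6]
force: [-0.4, 2.5, 8.4]
opening: 27.7
finger_force: 79.2
position: [370.5, -291.0, 110.5]
force: [1.0, -1.2, -3.7]
opening: 27.7
finger_force: 80.8
t=16.6 at [ 370.5 -291.   110.5] yaw 95.0 F [ 1.  -1.2 -3.7] open 27.7 ff 80.8 q6 -0.75
  shift cm [24.68 32.66 -1.85] turn -9.5
```

```bash
python3 -m jog '[[2,[2,2.6,0],-2],[2,[4.3,5.7,0],-4],[2,[6.6,8.8,0],-6],[2,[9,12,0],-8],[2,[11,14.6,0],-9.5]]'| egrep 'pos'; python3 -m jog '[[2,[2.3,3.1,0],0],[2,[4.6,6.2,0],0],[2,[7,9.3,0],0],[2,[9.3,12.4,0],0],[2,[11,14.6,0],0]]'| egrep 'pos'; python3 -m jog '[[2,[1.5,2,0],0],[2,[2.6,3.4,0],0],[2,[2.6,3.4,-3],0],[2,[2.6,3.4,-5],0],[2,[2.6,3.4,-5],0]]'| egrep 'pos';python3 -m jog '[[2,[0,0,0],0],[2,[0,0,0],0],[2,[0,0,0],0]]'| egrep 'pos'; python3 - <<'E'
from h import *
go(617.3,35.6,24,85.5)
E
```

```text
position: [481.3, -142.5, 108.1]
position: [591.8, 4.4, 107.8]
position: [612.0, 35.6, 53.1]
position: [617.3, 35.2, 59.0]
t=18.1 at [617.3  35.2  59. ] yaw 85.4 F [ 0.  -0.2 -2.2] open 28.0 ff 80.6 q6 0.14
  shift cm [-0.    0.04 -3.5 ] turn 0.1
```

```bash
python3 -m jog '[[2,[0,0,-2],0],[2,[0,0,-3.3],0],[2,[0,0,-3.3],0],[2,[0,0,-3.3],0],[2,[0,0,-3.3],0]]'| egrep 'pos|^force'; for i in 1 2 3; do python3 -m jog '[[2,[0,0,-0.15],0],[2,[0,0,-0.15],0],[2,[0,0,-0.15],0]]' | egrep 'pos|^force'; done
```

```text
position: [617.2, 35.3, 25.7]
force: [-1.0, -0.6, -3.6]
position: [616.6, 35.4, 23.4]
force: [-1.6, 0.0, -3.7]
position: [615.9, 35.4, 21.0]
force: [-0.3, -0.7, -3.2]
position: [616.1, 35.4, 19.6]
force: [-0.2, -0.0, -3.2]
```

```bash
for i in 1 2 3; do python3 -m jog '[[2,[0,0,-0.1],0],[2,[0,0,-0.1],0],[2,[0,0,-0.1],0]]' | egrep 'pos|^force'; done
```

```text
position: [616.1, 35.4, 19.5]
force: [-2.7, -0.3, 4.7]
position: [616.1, 35.4, 19.4]
force: [-4.6, -0.4, 11.3]
position: [616.2, 35.4, 19.4]
force: [-5.9, 0.0, 16.1]
```

```bash
python3 -m jog '[[2,[0,0,0.2],0],[2,[0,0,0.2],0],[5,[0,0,0.2],0],[5,[0,0,0.2],0],[5,[0,0,0.2],0]]' | egrep 'pos|^force|open'; python3 -m jog '[[5,[0,0,1],0],[5,[0,0,4],0],[6,[0,0,8],0],[6,[0,0,12],0],[6,[-0.5,-4,15],0]]' | egrep 'pos|^force'; python3 -m jog '[[6,[-1,-4,0],6],[6,[-2,-8,0],12],[6,[-3,-12,0],18],[6,[-4,-16,0],24],[6,[-5,-20,0],30]]' | egrep 'pos'; python3 -m jog '[[6,[-1,-4,0],3],[6,[-2,-8,0],3],[6,[-4,-12,-1],3],[6,[-5.8,-14.4,-4],3],[6,[-5.8,-14.4,-4],3]]' | egrep 'pos'; python3 -m jog '[[6,[0,0,0],0],[6,[0,0,0],0],[6,[0,0,0],0]]' | egrep 'pos'; python3 - <<'E'
from h import *
c=shot("wrist","va"); go(501,-345,-20,119)
u,v=pix(c,(501,-345,40)); print(u,v); steel(c,u,v,75,row=236)
E
```

```text
position: [616.3, 35.4, 18.3]
force: [-0.4, 0.6, -0.1]
opening: 49.8
position: [614.6, 6.5, 168.3]
force: [1.0, -0.6, 0.4]
position: [561.4, -199.6, 164.4]
position: [498.9, -345.3, 120.2]
position: [505.2, -341.3, 124.7]
t=22.0 at [ 505.5 -341.2  124.8] yaw 118.6 F [ 1.3  0.9 -0.6] open 60.2 ff 0.0 q6 -1.09
  shift cm [ -0.45  -0.38 -14.48] turn 0.4
256.20236200683235 171.7775101269311
bbox [ 232  135   39   70 2552] hull [[234, 135], [270, 137], [268, 204], [233, 204]]
rect z=40 [ 502.1 -348.9] [55.6 29. ] 28.3
```

```bash
python3 -m jog '[[6,[-0.3,-0.7,-4],0],[6,[-0.3,-0.7,-8],0],[6,[-0.3,-0.7,-12],0],[6,[-0.3,-0.7,-14.2],0],[6,[-0.3,-0.7,-14.2],0]]' | egrep 'pos|force'; python3 -m jog '[[6,[0,0,0],0],[3,[0,0,0],0],[2,[0,0,0],0],[2,[0,0,0],0],[2,[0,0,0],0]]' 80| egrep 'pos|force|open'; python3 -m jog '[[2,[0,0,0],0],[2,[0,0,2],0],[2,[0,0,6],0],[2,[0,0,10],0],[2,[0,0,14],0]]'| egrep 'pos|force|open'; python3 - <<'E'
from h import *
go(610.6,-61.4,130,85.5)
E
```

```text
position: [498.2, -345.0, -23.0]
force: [0.1, 0.6, -0.3]
finger_force: 0.0
position: [503.0, -349.5, -15.4]
force: [-1.0, 2.0, 6.3]
opening: 27.3
finger_force: 78.7
position: [500.2, -348.4, 123.5]
force: [0.7, -0.2, -4.3]
opening: 27.3
finger_force: 80.7
t=23.3 at [ 500.2 -348.4  123.5] yaw 118.5 F [ 0.7 -0.2 -4.3] open 27.3 ff 80.7 q6 -1.11
  shift cm [11.04 28.7   0.65] turn -33.0
```

```bash
python3 -m jog '[[2,[1.2,3.2,0],-7],[2,[2.6,7,0],-14],[2,[4,10.6,0],-21],[2,[5.4,14.2,0],-28],[2,[6.5,17.1,0],-33]]'| egrep 'pos'; python3 -m jog '[[2,[1.5,4,0],0],[2,[3,8,0],0],[2,[4.3,11.4,-1],0],[2,[4.3,11.4,-4],0],[2,[4.3,11.4,-5],0]]'| egrep 'pos'; python3 -m jog '[[2,[0,0,0],0],[2,[0,0,0],0],[2,[0,0,0],0]]'| egrep 'pos'; python3 - <<'E'
from h import *
go(610.6,-61.4,38,85.5)
E
```

```text
position: [566.4, -175.6, 122.6]
position: [608.3, -61.0, 69.6]
position: [609.4, -64.9, 72.9]
t=24.4 at [609.4 -64.9  72.9] yaw 85.4 F [ 0.5 -0.6 -3.3] open 27.4 ff 80.8 q6 -0.03
  shift cm [ 0.12  0.35 -3.49] turn 0.1
```

```bash
python3 -m jog '[[2,[0.1,0.35,-2],0],[2,[0.1,0.35,-3.3],0],[2,[0.1,0.35,-3.3],0],[2,[0.1,0.35,-3.3],0],[2,[0.1,0.35,-3.3],0]]'| egrep 'pos|^force'; for i in 1 2 3 4; do python3 -m jog '[[2,[0,0,-0.12],0],[2,[0,0,-0.12],0],[2,[0,0,-0.12],0]]' | egrep 'pos|^force'; done
```

```text
position: [611.0, -61.2, 40.1]
force: [0.3, 0.1, -5.0]
position: [610.4, -60.5, 38.1]
force: [0.3, 0.1, -4.5]
position: [609.7, -60.2, 36.0]
force: [0.0, 0.1, -4.0]
position: [609.9, -60.3, 34.8]
force: [0.4, -0.2, -5.3]
position: [609.9, -60.2, 34.7]
force: [-2.4, 1.3, 5.0]
```

```bash
python3 -m jog '[[2,[0,0,0.15],0],[2,[0,0,0.15],0],[5,[0,0,0.15],0],[5,[0,0,0.15],0],[5,[0,0,0.15],0]]' | egrep 'pos|^force|open'; python3 -m jog '[[5,[0,0,1],0],[5,[0,0,4],0],[6,[0,0,8],0],[6,[0,0,12],0],[7,[-2,0,16],-6]]' | egrep 'pos|^force'; python3 -m jog '[[7,[-3.5,0,0],-7],[7,[-7,0,0],-14],[7,[-10.5,0,0],-21],[7,[-14,0,0],-28],[7,[-15,0,0],-35]]' | egrep 'pos'; python3 -m jog '[[7,[0,0,0],-7],[7,[0,0,0],-14],[7,[0,0,0],-21],[7,[0,0,0],-28],[7,[0,0,0],-35]]' | egrep 'pos';  python3 -m jog '[[7,[0,-0.6,0],-3.4],[7,[0,-0.6,0],-3.4],[7,[0,-0.6,0],-3.4]]' | egrep 'pos'; python3 - <<'E'
from h import *
c=shot("wrist","shA"); go(440.4,-67,17,6)
u,v=pix(c,(440,-67,45)); print(u,v)
im=c["pixels"].astype(float); 
print(im[int(v)-60:int(v)+61:6,int(u)].mean(1).round().tolist()); print(im[int(v),int(u)-100:int(u)+101:8].mean(1).round().tolist())
steel(c,u,v,160,row=384)
E
```

```text
position: [610.6, -60.4, 35.5]
force: [-0.2, -0.5, -0.4]
opening: 50.1
position: [594.3, -60.4, 195.4]
force: [1.6, 0.7, 1.3]
position: [435.3, -59.9, 193.2]
position: [441.5, -60.4, 193.6]
position: [441.6, -66.4, 193.3]
t=27.7 at [441.5 -66.3 193.1] yaw 6.1 F [-0.6  0.4 -0.1] open 70.2 ff 0.0 q6 1.31
  shift cm [ -0.11  -0.07 -17.61] turn -0.1
254.6031710185066 159.08322324170985
[153.0, 154.0, 152.0, 151.0, 151.0, 150.0, 135.0, 76.0, 70.0, 71.0, 71.0, 68.0, 71.0, 76.0, 74.0, 152.0, 153.0, 153.0, 153.0, 152.0, 153.0]
[195.0, 196.0, 199.0, 204.0, 204.0, 202.0, 202.0, 205.0, 203.0, 198.0, 123.0, 119.0, 152.0, 155.0, 123.0, 116.0, 109.0, 180.0, 179.0, 198.0, 208.0, 197.0, 195.0, 200.0, 195.0, 111.0]
bbox [ 225   79   59  169 7834] hull [[283, 81], [281, 216], [252, 247], [229, 217], [225, 82]]
rect z=40 [441.3 -78.4] [ 54.  169.9] 6.3
```

```bash
python3 - <<'E'
from h import *
c=load("shA"); im=c["pixels"].astype(float)
gr=im[:,250:258].mean((1,2)); d=np.diff(gr)
print([(i,round(d[i])) for i in range(75,255) if abs(d[i])>15])
# lateral centre of thick journal and thin journal
for v in (95,110,125,195,205):
    r=im[v,215:295].mean(1); print(v,r.round().astype(int).tolist()[::2])
E
```

```text
[(77, -18), (78, -32), (79, 17), (136, -22), (137, -40), (149, 21), (150, 23), (180, -32), (186, 33), (187, 22), (232, -30), (233, -29), (247, 17)]
95 [203, 198, 202, 206, 203, 137, 124, 125, 126, 127, 118, 105, 84, 105, 126, 135, 144, 148, 150, 152, 154, 153, 150, 144, 136, 123, 109, 90, 116, 115, 116, 115, 116, 116, 108, 174, 180, 180, 181, 180]
110 [202, 203, 204, 203, 204, 170, 124, 126, 114, 100, 100, 98, 87, 108, 130, 138, 146, 151, 150, 153, 153, 151, 149, 142, 135, 121, 107, 82, 87, 92, 92, 95, 114, 114, 110, 180, 180, 179, 180, 178]
125 [201, 205, 204, 205, 206, 199, 120, 125, 126, 125, 125, 121, 74, 107, 130, 139, 148, 152, 150, 150, 151, 149, 146, 140, 133, 118, 103, 86, 113, 114, 114, 115, 114, 114, 114, 178, 178, 176, 174, 176]
195 [200, 199, 200, 203, 208, 209, 195, 117, 120, 121, 120, 81, 72, 73, 72, 71, 62, 117, 142, 152, 152, 147, 131, 98, 73, 72, 72, 71, 72, 102, 110, 109, 110, 106, 170, 175, 198, 200, 201, 201]
205 [198, 198, 202, 198, 202, 205, 194, 118, 121, 121, 85, 99, 101, 100, 96, 95, 97, 118, 144, 153, 152, 146, 130, 96, 92, 101, 100, 95, 96, 102, 119, 114, 118, 112, 175, 190, 198, 198, 198, 198]
```

```bash
python3 - <<'E'
from h import *
c=load("shA")
ax=np.array([np.cos(np.radians(96.1)),np.sin(np.radians(96.1))])
for v,z,k in [(78.5,57,74),(137.5,59,24),(150,64,14),(180.5,67,-14),(187,55,-24),(233,52,-74)]:
    p=onz(c,254.5,v,z); print(k,np.round(p[:2]-k*ax,1))
a=onz(c,254.3,95,45);b=onz(c,254.3,125,45);d=onz(c,255,195,45);e=onz(c,255,205,45)
print(a,e,np.degrees(np.arctan2((a-e)[1],(a-e)[0])))
E
```

```text
74 [440. -67.]
24 [440.1 -67.8]
14 [440.1 -68.1]
-14 [440.1 -67.8]
-24 [440.  -67.9]
-74 [439.9 -67.5]
[433.42644062  -7.77919012  45.        ] [ 445.37227167 -113.77027328   45.        ] 96.43044190070407
```

```bash
python3 -m jog '[[7,[-0.15,-0.15,-4],0],[7,[-0.15,-0.15,-8],0],[7,[-0.15,-0.15,-12],0],[7,[-0.15,-0.15,-14],0],[7,[-0.15,-0.15,-14],0]]' | egrep 'pos|^force'; python3 -m jog '[[7,[0,0,-1],0],[7,[0,0,-2.5],0],[7,[0,0,-4],0],[7,[0,0,-4.8],0],[7,[0,0,-4.8],0]]' | egrep 'pos|^force'; python3 -m jog '[[7,[0,0,0],0],[7,[0,0,0],0],[5,[0,0,0],0],[5,[0,0,0],0]]' 70 | egrep 'pos|force|open'; python3 - <<'E'
from h import *
go(440,-67.7,5,6.3)
E
```

```text
position: [435.2, -66.9, 48.6]
force: [-0.1, 0.2, -0.2]
position: [439.5, -67.7, 4.3]
force: [0.2, -0.3, 0.2]
position: [440.6, -68.0, 5.3]
force: [-0.0, -0.6, 0.3]
opening: 50.5
finger_force: 0.0
t=28.9 at [440.6 -68.    5.3] yaw 6.1 F [-0.  -0.6  0.3] open 50.5 ff 0.0 q6 1.31
  shift cm [-0.06  0.03 -0.03] turn 0.2
```

```bash
python3 -m jog '[[4.5,[0,0,0],0],[4,[0,0,0],0],[3.5,[0,0,0],0],[3.5,[0,0,0],0],[3.5,[0,0,0],0]]' | egrep 'pos|force|open'; python3 -m jog '[[3.5,[0,0,0.5],0],[3.5,[0,0,1.5],0],[3.5,[0,0,2.5],0],[3.5,[0,0,4],0],[3.5,[0,0,4],0]]' | egrep 'pos|force|open'; python3 -m jog '[[3.5,[0,0,2],0],[3.5,[0,0,5],0],[3.5,[0,0,9],0],[3.5,[0,0,10],0],[3.5,[0,0,10],0]]' | egrep 'pos|force|open'; python3 - <<'E'
from h import *
s=ctrl.observe(); print(s["torque"]); go(613.5,-13.3,140,-4.5)
E
```

```text
position: [439.9, -67.9, 5.4]
force: [-2.2, -0.2, 7.4]
opening: 42.0
finger_force: 69.7
position: [440.4, -68.0, 45.8]
force: [1.0, -0.1, -6.4]
opening: 41.3
finger_force: 72.5
position: [442.2, -68.2, 146.8]
force: [1.3, 0.4, -7.0]
opening: 41.3
finger_force: 74.5
[-0.09133165 -0.07175532 -0.03092623]
t=30.1 at [442.2 -68.2 146.8] yaw 6.1 F [ 1.3  0.4 -7. ] open 41.3 ff 74.5 q6 1.31
  shift cm [17.13  5.49 -0.68] turn -10.6
```

```bash
python3 -m jog '[[3.5,[2.5,0.8,0],-1.8],[3.5,[5,1.6,0],-3.6],[3.5,[7.5,2.4,0],-5.4],[3.5,[10,3.2,0],-7.2],[3.5,[12.5,4,0],-9]]' 100 | egrep 'pos'; python3 -m jog '[[3.5,[2.5,0.8,-1],-1.7],[3.5,[4.6,1.5,-2],-1.7],[3.5,[4.6,1.5,-2.5],-1.7],[3.5,[4.6,1.5,-2.5],-1.7],[3.5,[4.6,1.5,-2.5],-1.7]]' | egrep 'pos'; python3 -m jog '[[3.5,[0,0,0],0],[3.5,[0,0,0],0],[3.5,[0,0,0],0]]' | egrep 'pos|open'; python3 - <<'E'
from h import *
c=shot("wrist","shB"); go(613.5,-13.3,45,-4.5); p,yaw,s=pose()
im=c["pixels"].astype(float); d=np.diff(im[:,250:258].mean((1,2)))
print([(i,round(d[i])) for i in range(60,340) if abs(d[i])>14])
ax=np.array([np.cos(np.radians(yaw+90)),np.sin(np.radians(yaw+90))]); z=p[2]+39.6
for k,r in [(74,14),(74,0),(24,14),(14,22),(-14,22),(-24,10),(-74,7),(-92,5)]: print(k,np.round(pix(c,[*(p[:2]+k*ax),z+r]),1))
E
```

```text
position: [563.6, -27.3, 141.1]
position: [607.6, -12.8, 116.2]
position: [610.3, -13.1, 119.9]
opening: 40.4
t=31.3 at [610.5 -13.1 120.1] yaw -4.7 F [-0.2 -0.6 -6.2] open 40.6 ff 105.8 q6 1.63
  shift cm [ 0.3  -0.02 -7.51] turn 0.2
[(81, 51), (82, 34), (216, -19), (217, -51), (218, -24), (302, -20)]
74 [256.6  81.9]
74 [256.6  81.3]
24 [256.5 219.5]
14 [256.5 253.5]
-14 [256.5 317.6]
-24 [256.5 318.4]
-74 [256.4 400.6]
-92 [256.4 424.3]
```

```bash
python3 -m jog '[[3.5,[0.25,0,-1.5],0],[3.5,[0.25,0,-3],0],[3.5,[0.25,0,-4.5],0],[3.5,[0.25,0,-6],0],[3.5,[0.25,0,-6.8],0]]' | egrep 'pos|^force'; python3 -m jog '[[3.5,[0,0,-0.1],0],[3.5,[0,0,-0.2],0],[3.5,[0,0,-0.3],0],[3.5,[0,0,-0.3],0],[3.5,[0,0,-0.3],0]]' | egrep 'pos|^force'; python3 -m jog '[[3.5,[0,0,-0.1],0],[3.5,[0,0,-0.1],0],[3.5,[0,0,-0.1],0]]' | egrep 'pos|^force'
```

```text
position: [612.1, -13.0, 50.3]
force: [-0.6, 0.1, -7.3]
position: [614.0, -12.8, 49.4]
force: [0.3, 0.2, -7.3]
position: [613.3, -12.8, 47.6]
force: [-0.3, 0.0, -7.5]
```

```bash
python3 -m jog '[[3.5,[0,0,-0.15],0],[3.5,[0,0,-0.3],0],[3.5,[0,0,-0.45],0],[3.5,[0,0,-0.6],0],[3.5,[0,0,-0.6],0]]' | egrep 'pos|^force'; for i in 1 2 3; do python3 -m jog '[[3.5,[0,0,-0.05],0],[3.5,[0,0,-0.1],0],[3.5,[0,0,-0.1],0]]' | egrep 'pos|^force'; done
```

```text
position: [613.8, -12.9, 41.4]
force: [1.5, 0.0, -6.9]
position: [614.1, -12.9, 40.9]
force: [0.8, -0.7, -5.3]
position: [614.6, -12.9, 40.3]
force: [2.7, 0.2, -1.6]
position: [615.1, -12.8, 39.7]
force: [3.9, -0.1, 3.5]
```

```bash
python3 -c "
from h import *
s=ctrl.observe();print(s['torque'],s['force'],pose()[1])"; python3 -m jog '[[3.5,[0,0,0.2],0],[3.5,[0.1,0,0.2],0],[3.5,[0.2,0,0.2],0],[3.5,[0.2,0,0.2],0],[3.5,[0.2,0,0.2],0]]' | egrep 'pos|^force';  for i in 1 2 3; do python3 -m jog '[[3.5,[0,0,-0.05],0],[3.5,[0,0,-0.1],0],[3.5,[0,0,-0.1],0]]' | egrep 'pos|^force'; done;  python3 -c "
from h import *
s=ctrl.observe();print(s['torque'],s['force'],pose()[1])"
```

```text
[-0.25695626 -0.72548606  0.02231484] [ 3.86239103 -0.06676821  3.47310557] -4.636650505525044
position: [614.5, -12.7, 39.9]
force: [1.4, -0.6, -3.6]
position: [615.2, -12.8, 39.3]
force: [1.4, -0.6, -2.6]
position: [615.7, -12.8, 38.8]
force: [2.8, -0.3, 0.2]
position: [615.7, -12.8, 38.7]
force: [0.8, -0.3, 5.7]
[-0.05361055 -0.14526277  0.20476897] [ 0.80400324 -0.32231713  5.73865442] -4.614606858382172
```

```bash
python3 -m jog '[[4.2,[0,0,0.05],0],[4.4,[0,0,0.05],0],[4.8,[0,0,0.05],0],[5.5,[0,0,0.05],0],[5.5,[0,0,0.05],0]]' | egrep 'pos|force|open'; python3 -m jog '[[5.8,[0,0,0],0],[5.8,[0,0,0.5],0],[5.8,[0,0,2],0],[5.8,[0,0,5],0],[6,[0,0,9],0]]' | egrep 'pos|force|open'; python3 -m jog '[[6,[0,0,3],0],[6,[0,0,6],0],[6,[0,0,9],0],[6,[0,0,9],0],[6,[0,0,9],0]]' | egrep 'pos|force|open'; python3 - <<'E'
from h import *
c=shot("wrist","shC"); shot("side","sideC"); shot("top","topC")
im=c["pixels"].astype(float); d=np.diff(im[:,250:258].mean((1,2)))
print([(i,round(d[i])) for i in range(5,300) if abs(d[i])>14])
p,yaw,s=pose(); print(p,yaw)
ax=np.array([.0785,.9969])
for k,r in [(74,14),(24,14),(14,22),(-14,22),(-24,10),(-74,7),(-92,5)]: print(k,np.round(pix(c,[*(np.array([614.5,-13])+k*ax),77.8+r]),1))
E
```

```text
position: [613.8, -12.7, 37.3]
force: [-0.5, -0.0, -0.5]
opening: 54.7
finger_force: 0.0
position: [612.1, -12.8, 126.0]
force: [-0.0, -0.8, 0.5]
opening: 59.9
finger_force: 0.0
position: [616.7, -12.8, 220.7]
force: [0.3, 0.7, -1.7]
opening: 60.2
finger_force: 0.0
[(77, 56), (78, 54), (135, -16), (136, -42), (137, -19), (149, 27), (150, 25), (180, -26), (181, -26), (186, 32), (187, 35), (233, -26), (234, -49), (249, -25), (281, 47), (282, 41)]
[614.20600107 -12.77683776 216.61793139] -4.638662752913548
74 [252.7  78.6]
24 [253.  137.7]
14 [253.  150.7]
-14 [253.2 181.4]
-24 [253.3 187.9]
-74 [253.5 235. ]
-92 [253.6 250.3]
```

```bash
python3 -m jog '[[6,[-0.8,4,0],6],[6,[-1.6,8,0],12],[6,[-2.4,12,0],18],[6,[-3.2,16,0],24],[6,[-3.6,18,0],30]]' | egrep 'pos';python3 -m jog '[[6,[-0.8,4,-1],3],[6,[-1.6,8,-2],3],[6,[-2.4,12,-3],3],[6,[-3.2,16,-4],3],[6,[-3.5,17.6,-4],3]]' | egrep 'pos'; python3 -m jog '[[6,[0,0,0],0],[6,[0,0,0],0],[6,[0,0,0],0]]' | egrep 'pos'; python3 - <<'E'
from h import *
c=shot("wrist","st"); go(543,343.3,0,28.5)
im=c["pixels"]; u,v=pix(c,(543,343.3,60)); print(u,v)
x0,y0=int(u)-60,int(v)-60; sub=im[y0:y0+120,x0:x0+120].astype(float); print(np.histogram(sub.mean(2),bins=range(0,256,20))[0])
m=((sub[...,2]/np.maximum(sub[...,0],1)>.97)).astype(np.uint8); k,l,stt,ce=cv2.connectedComponentsWithStats(m); i=1+np.argmax(stt[1:,4]); print(stt[i]+[x0,y0,0,0,0])
cv2.imwrite("pics/stx.png",cv2.cvtColor(np.hstack([cv2.resize(im[y0:y0+120,x0:x0+120],(480,480))]),cv2.COLOR_RGB2BGR))
# bright centre dot on column top
g=sub.mean(2); mm=((g>120)&(m>0)).astype(np.uint8); k,l,stt,ce=cv2.connectedComponentsWithStats(mm)
for i in range(1,k):
    if stt[i,4]>15: print("bright",stt[i],np.round(ce[i]+[x0,y0],1),np.round(onz(c,*(ce[i]+[x0,y0]),60),1),np.round(onz(c,*(ce[i]+[x0,y0]),38),1))
E
```

```text
position: [576.8, 170.9, 216.0]
position: [540.5, 346.7, 173.4]
position: [543.7, 342.1, 176.8]
t=37.2 at [544.1 341.8 177.3] yaw 28.3 F [-0.3 -0.6  0.7] open 59.9 ff 0.0 q6 1.64
  shift cm [ -0.11   0.15 -17.73] turn 0.2
257.07749166835055 165.4081529539691
[   0    3  330 1582  285  489  227  208 1766 5646 3864    0]
[ 232  132   50   60 2533]
bright [54 37 15  6 68] [258.1 144.8] [535.1 359.7  60. ] [537.2 355.9  38. ]
bright [55 58  9  8 63] [256.3 166.5] [542.9 342.1  60. ] [545.5 337.   38. ]
bright [55 76 10  5 38] [256.6 183.1] [550.3 328.9  60. ] [553.5 322.9  38. ]
bright [51 83 19  4 64] [256.2 189.3] [552.8 323.7  60. ] [556.2 317.2  38. ]
```

```bash
python3 -m jog '[[6,[-0.1,0,-4],0],[6,[-0.1,0,-8],0],[6,[-0.1,0,-12],0],[6,[-0.1,0,-15],0],[6,[-0.1,0,-17],0]]' | egrep 'pos|^force';python3 -m jog '[[6,[0,0,-1],0],[6,[0,0,-1],0],[6,[0,0,-1],0]]' | egrep 'pos|^force'; python3 -m jog '[[4,[0,0,0],0],[3,[0,0,0],0],[2,[0,0,0],0],[2,[0,0,0],0],[2,[0,0,0],0]]' 80| egrep 'pos|force|open'; python3 -m jog '[[2,[0,0,0],0],[2,[0,0,2],0],[2,[0,0,6],0],[2,[0,0,10],0],[2,[0,0,14],0]]'| egrep 'pos|force|open'; python3 - <<'E'
from h import *
go(621.7,92.7,110,-4.5)
E
```

```text
position: [541.6, 339.9, 4.5]
force: [0.2, -0.3, -0.1]
position: [543.9, 342.5, -1.4]
force: [0.0, -0.2, 0.7]
position: [544.4, 343.8, 0.3]
force: [-0.9, -1.2, 6.0]
opening: 29.0
finger_force: 81.4
position: [542.1, 342.6, 138.7]
force: [0.9, -0.1, -4.5]
opening: 29.0
finger_force: 80.3
t=38.7 at [542.1 342.6 138.7] yaw 28.4 F [ 0.9 -0.1 -4.5] open 29.0 ff 80.3 q6 1.64
  shift cm [  7.96 -24.99  -2.87] turn -32.9
```

```bash
python3 -m jog '[[2,[1.2,-3.8,0],-6.6],[2,[2.4,-7.6,0],-13.2],[2,[3.6,-11.4,0],-19.8],[2,[4.8,-15,0],-26.4],[2,[5.8,-18,0],-32.9]]'| egrep 'pos'; python3 -m jog '[[2,[1,-3,0],0],[2,[2.1,-6.6,0],0],[2,[2.1,-6.6,-2],0],[2,[2.1,-6.6,-4],0],[2,[2.1,-6.6,-4],0]]'| egrep 'pos'; python3 -m jog '[[2,[0,0,0],0],[2,[0,0,0],0],[2,[0,0,0],0],[2,[0,0,0],0]]'| egrep 'pos'; python3 - <<'E'
from h import *
go(621.9,95,44,-4.5)
E
```

```text
position: [601.1, 160.6, 137.9]
position: [618.7, 95.6, 93.7]
position: [623.2, 98.0, 99.4]
t=39.9 at [623.2  98.   99.4] yaw -4.5 F [ 0.3 -0.4 -4.6] open 28.9 ff 80.4 q6 1.80
  shift cm [-0.13 -0.3  -5.54] turn -0.0
```

```bash
python3 -m jog '[[2,[-0.1,-0.2,-1.5],0],[2,[-0.1,-0.2,-3],0],[2,[-0.1,-0.2,-4.5],0],[2,[-0.1,-0.2,-5.4],0],[2,[-0.1,-0.2,-5.4],0]]'| egrep 'pos|^force'; python3 -m jog '[[2,[0,0,0],0],[2,[0,0,0],0],[2,[0,0,0],0]]'| egrep 'pos|^force';  for i in 1 2 3 4; do python3 -m jog '[[2,[0,0,-0.1],0],[2,[0,0,-0.1],0],[2,[0,0,-0.1],0]]' | egrep 'pos|^force'; done
```

```text
position: [619.6, 95.3, 42.3]
force: [-0.9, -0.3, -5.8]
position: [622.4, 95.5, 45.3]
force: [-0.7, 0.6, -4.1]
position: [621.4, 95.2, 43.3]
force: [0.4, -0.1, -4.8]
position: [621.1, 95.2, 41.8]
force: [0.3, -0.3, -5.5]
position: [621.1, 95.2, 40.8]
force: [-0.9, 0.1, -4.9]
position: [621.3, 95.2, 40.3]
force: [0.1, -0.5, -2.2]
```

```bash
python3 -m jog '[[2,[0,0,0.15],0],[2,[0,-0.15,0.15],0],[2,[0,-0.3,0.15],0],[2,[0,-0.3,0.15],0],[2,[0,-0.3,0.15],0]]' | egrep 'pos|^force'; for i in 1 2 3; do python3 -m jog '[[2,[0,0,-0.08],0],[2,[0,0,-0.08],0],[2,[0,0,-0.08],0]]' | egrep 'pos|^force'; done
```

```text
position: [621.1, 92.0, 41.2]
force: [0.2, -0.1, -5.0]
position: [621.1, 92.2, 40.5]
force: [0.1, -0.5, -4.3]
position: [621.2, 92.2, 40.3]
force: [-1.5, -0.6, -1.0]
position: [621.3, 92.2, 40.3]
force: [-3.5, -0.1, 5.5]
```

Seated. Release, back off and check.

```bash
python3 -m jog '[[2,[0,0,0.07],0],[4,[0,0,0.07],0],[5,[0,0,0.07],0],[5.5,[0,0,0.07],0],[5.5,[0,0,0.07],0]]' | egrep 'pos|^force|open'; python3 -m jog '[[5.5,[0,0,1],0],[5.5,[0,0,4],0],[5.5,[0,0,8],0],[5.5,[0,0,12],0],[5.5,[0,0,16],0]]' | egrep 'pos|^force'; python3 -m jog '[[6,[0,-3,1],7],[6,[-1,-6,1],14],[6,[-2,-8,1],21],[6,[-3,-8,1],28],[6,[-3,-8,1],35]]' | egrep 'pos';  python3 -m jog '[[6,[0,0,0],7],[6,[0,0,0],14],[6,[0,0,0],21],[6,[0,0,0],28],[6,[0,0,0],35]]' | egrep 'pos'; python3 -m jog '[[8,[0,0,0],7],[8.5,[0,0,0],14],[8.5,[0,0,0],20],[8.5,[0,0,0],20],[8.5,[0,0,0],20]]' | egrep 'pos';  python3 - <<'E'
from h import *
c=shot("wrist","fin"); go(600,10,200,85.5)
a=c["pixels"][60:310,56:456]; cv2.imwrite("pics/fin2.png",cv2.cvtColor(cv2.resize(a,(800,500),interpolation=2),cv2.COLOR_RGB2BGR))
E
```

```text
position: [621.8, 92.3, 39.8]
force: [0.2, -0.1, -0.3]
opening: 55.0
position: [620.9, 92.2, 202.1]
force: [1.3, 0.2, 0.3]
position: [589.6, 10.8, 211.1]
position: [591.4, 12.1, 210.6]
position: [591.4, 12.2, 210.4]
t=44.9 at [591.4  12.2 210.3] yaw 85.3 F [-0.2  0.4 -0.1] open 85.2 ff 0.0 q6 0.10
  shift cm [ 0.86 -0.22 -1.03] turn 0.2
```

View pics/fin2.png

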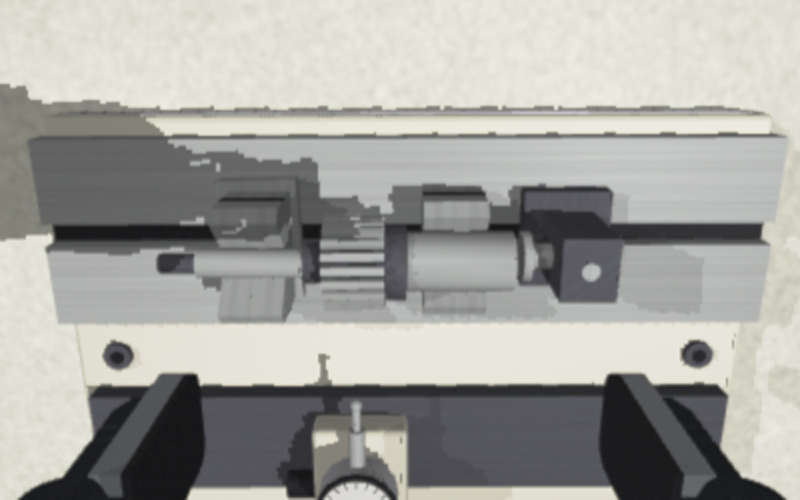

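```bash
python3 - <<'E'
from h import *
c=load("fin"); P=lambda u,v,z: onz(c,56+u/2,60+v/2,z)
tip=P(356,404,77.8)[:2]; a=np.radians(85.48); by=np.array([np.cos(a),np.sin(a)]); bx=np.array([np.sin(a),-np.cos(a)])
print("tip",tip)
for n,u,v,z in [("gear axis L",320,265,78),("gear axis R",385,262,78),("thick L",422,215,80),("thick R",488,210,80),("thin L",212,220,90),("thin R",285,220,90),("thin rear L",220,318,90),("thin rear R",283,318,90),("thick rear L",424,308,80),("thick rear R",487,308,80),("pack near R",298,180,50),("pack near L",218,180,50),("stop top",592,272,60+40),("thick end",520,258,78),("anvil",524,258,78)]:
    q=P(u,v,z)[:2]-tip; print(n,"gauge x %.1f y %.1f"%(q@bx,q@by))
E
```

```text
tip [691.49213348 -19.47433183]
gear axis L gauge x -74.0 y -15.3
gear axis R gauge x -75.4 y 15.3
thick L gauge x -98.7 y 32.5
thick R gauge x -101.0 y 62.5
thin L gauge x -99.3 y -60.8
thin R gauge x -99.2 y -28.5
thin rear L gauge x -52.3 y -61.1
thin rear R gauge x -52.2 y -31.9
thick rear L gauge x -52.9 y 33.7
thick rear R gauge x -52.8 y 63.7
pack near R gauge x -108.7 y -27.9
pack near L gauge x -108.8 y -67.4
stop top gauge x -78.0 y 106.4
thick end gauge x -77.2 y 78.6
anvil gauge x -77.2 y 80.5
```

```bash
python3 -c "
from plant import ctrl
print(ctrl.close_job())"
```

```text
the job is handed in; nothing more can be done
None
```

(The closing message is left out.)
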